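# Stack the bushes on the spindle stand and slide it into its nest

## Task

The spindle stand already carries the widest spacer: thread the red middle-sized bush onto it next and then the smallest, brass one on top, so that the stack gets narrower upwards. When the stack is complete, push the loaded stand along the bench, standing on its foot and without lifting it, into the yellow V-shaped stop until its foot rests against both bars. Leave the other things on the bench where they are.

Things in the scene. Friction and masses are not known exactly. Their poses are not given: they have to be found in the camera images.
- stand: Loose spindle stand, 0.4 to 0.7 kg: a round blue foot, 120 mm in diameter and 22 mm high, with an upright steel spindle 16 mm in diameter on its centre. Origin: centre of the foot's underside, on the spindle's axis; z is up along the spindle. The spindle's top is 98 mm above the bench; its last 12 mm taper to 6 mm in diameter. It slides on the bench when the foot is pushed.
- spindle_tip (a point): Top of the steel spindle, on its axis.
- large_centre (a point): Centre (half-way up) of the widest spacer, a loose aluminium ring 66 mm outside, 21 mm bore, 14 mm high. It starts on the spindle, resting on the stand's foot, and stays there. z is its axis.
- medium_centre (a point): Centre (half-way up, on the axis) of the red plastic bush: a loose ring 50 mm outside, 21 mm bore, 20 mm high, 60 g, lying flat on the bench with its bore upright (z is its axis). On the stack its centre is 46 mm above the foot's underside.
- small_centre (a point): Centre (half-way up, on the axis) of the brass bush: a loose ring 36 mm outside, 21 mm bore, 24 mm high, 100 g, lying flat on the bench with its bore upright (z is its axis). On the stack its centre is 68 mm above the foot's underside.
- nest_centre (a point): Where the centre of the stand's foot lies when it is home in the fixed yellow V-stop, at bench height; a thin yellow circle is painted round it. The stop is two bars, each 100 mm long, 14 mm wide and 18 mm high, whose inner faces stand upright 60 mm from this point, at right angles to each other. The V is open towards this point's -x axis and closed towards its +x axis, so the stand goes in roughly along +x.
- screwdriver: Bystander: screwdriver lying on the bench, 190 mm long along its x axis. Origin under its middle.
- wrench: Bystander: steel wrench lying on the bench, 160 mm long along its x axis. Origin under its middle.
- tin: Bystander: orange jar with a grey lid, 68 mm in diameter, 55 mm high. Origin: centre of its underside.
- aerosol: Bystander: upright spray can, 56 mm in diameter, 170 mm high. Origin: centre of its underside.
- lamp: Bystander: round headlamp unit, black behind, lying with its pale glass up, 124 mm in diameter, 70 mm high. Origin: centre of its underside.
- tray: Bystander: steel tray of bolts, 130 mm by 170 mm (x, y), 30 mm high. Origin: centre of its underside.
Things that resemble listed ones, but are neither listed nor needed, are in the scene too. Leave any green or white look-alike of the part that bears small_centre alone.

How it is judged:
On the way, in this order (a step that is already met when the one before it is completed fails the run):
1. the red bush is threaded on the spindle and sits on the widest spacer, let go (horizontal distance between each of large_centre, medium_centre and stand below 0.006 m and z of large_centre in the frame of stand between 0.025 and 0.033 m and z of medium_centre in the frame of stand between 0.042 and 0.05 m and contact force between the fingers and medium below 0.1 N), for 0.1 s.
2. the brass bush is threaded on top of the red one, let go (horizontal distance between each of large_centre, medium_centre, small_centre and stand below 0.006 m and z of large_centre in the frame of stand between 0.025 and 0.033 m and z of medium_centre in the frame of stand between 0.042 and 0.05 m and z of small_centre in the frame of stand between 0.064 and 0.072 m and contact force between the fingers and small below 0.1 N), for 0.1 s.
3. the loaded stand is in the V-stop (horizontal distance between each of large_centre, medium_centre, small_centre and stand below 0.006 m and z of large_centre in the frame of stand between 0.025 and 0.033 m and z of medium_centre in the frame of stand between 0.042 and 0.05 m and z of small_centre in the frame of stand between 0.064 and 0.072 m and horizontal distance between stand and nest_centre below 0.008 m), for 0.1 s.
At the end, for the whole second after the job is handed in: On the spindle, from the foot up: widest, red, brass, each seated on the one below (within 4 mm in height, 6 mm off the axis); the stand upright (0.05 rad) and at rest on the bench with its foot's centre within 8 mm of the V-stop's nest centre (all of step 3 and angle between stand's own z axis and vertical below 0.05 rad and height (world z) of stand below 0.003 m and linear speed of stand below 0.02 m/s); the robot touches nothing.
It fails at once if the stand is lifted off the bench by 8 mm or more (height (world z) of stand above 0.008 m).
It fails at once if the stand is tipped by more than 0.2 rad (angle between stand's own z axis and vertical above 0.2 rad).
It fails at once if a bystander is moved by more than 30 mm (distance of any of screwdriver, wrench, tin, aerosol, lamp, tray from where it was at the start of the episode above 0.03 m).
It also fails if it takes over 72 s, if anything falls off the work surface, if the arm or the gripper's body presses on something with over 40 N, if the wrist force passes 120 N, or if a joint passes its speed limit or range.

## Robot

A 6-joint arm with a two-finger parallel gripper is mounted at the origin on the work surface. World frame = base frame: x ahead of the robot, y to its left, z up, the work surface at z = 0. Lengths are in m, angles in rad, forces in N, time in s.
With the tool pointing down it reaches from about 0.35 to 0.975 m from the base axis. Payload 17.4 kg.
Tool frame: the origin (TCP) lies at the very end of the fingers, on their centre line; the grasp point (between the pads) lies bot.grasp_offset behind it (bot.grasp_offset is the distance from the TCP to the grasp point, in m); z points along the fingers, y is the direction in which the jaws open and shut (so a half turn about z gives the same grasp; the last joint's range is limited). The gripper opens to 85 mm and grips with 20 to 120 N. Pads are 22 mm wide; open, the fingers measure 114 mm over their backs; the gripper's body (76 mm by 85 mm) begins 54 mm behind the grasp point. The pads swing forward as they close: fully open they stand 13 mm farther back than shut.
Start: joints at [-0.038, 0.116, 1.442, -0, 1.584, -0.038], TCP at [0.675, -0, 0.231] pointing down, gripper open.
Joint ranges: [-2.83, 2.83], [-0.83, 2.19], [0.07, 2.5], [-1.14, 4.28], [0.01, 3], [-2.97, 2.97]. Speed limits (rad/s): [1.89, 1.89, 2.22, 3.14, 3.14, 3.14].

## Interface

Orientations are given as a unit quaternion [x, y, z, w].
In Python, from station import readout, capture, get_calibration, bot, spotter gives the robot as it stands.
- The arm moves only by the tool move_arm, never from a script. Its argument "moves" is a list of rows, each a list of 3 entries, a list of its own where there are three numbers: the turn, a rotation vector about the world's x, y, z in degrees, then the shift along the world's x, y, z in m, then the opening in per cent of the stroke, from 0 (shut) to 100 (fully open). In form: [[[rx, ry, rz], [dx, dy, dz], jaw], ...]. A call has 1 to 10 rows; each row shifts and turns the commanded pose from where the row before left it; what a row does not reach is not made up. A row lasts 1/10 s, in which the tool goes at most 50 mm and 8.59 degrees, less where a joint would pass 70% of its speed; a pose out of reach is approached as far as the arm can. A call with a gripper value outside its range is refused whole. The fingers move at their own pace and stop on an object; the grip force is fixed at half the most. Time passes only in rows, so rows that do not move let the fingers close. It gives the time, the measured TCP pose, the force and the opening at its end, in the units of the state.
- readout.sense(): the state, without advancing time (a new reading comes with each control period).
- capture(name): name is "scene" or "side" or "wrist"; returns (picture, depth): 384x512x3 uint8, red, green, blue; 384x512 float32, m along the optical axis (not along the pixel's ray), 0 where there is no reading.
- get_calibration(name): a dict with "vfov" (degrees; the focal length in pixels is half the picture's height over the tangent of half this angle, whatever the lens; pixels are square), "cx", "cy" (the principal point, pixels), "rvec" (rotation vector, rad) and "tvec" (3), from world to camera coordinates, as OpenCV has them. Camera axes: x right, y down, z forward; pixel columns grow to the right and rows downward; lengths in m; the calibration is good to about 2 mm. A picture is of the moment at which its call begins: read the wrist's pose just before it. get_calibration takes no time and is no camera call; for the wrist camera it gives the pose at the moment of the call.
- bot.sign_off(): hands the job in, once; it reports no verdict.
Trained networks look in the newest picture that a camera, given by its name, has taken for a name from the list of things; names that differ only in an ending like _2 or _b are one class to them, and where a whole thing is asked for, a point or a joint stands for the part that bears it (a point fixed in the world has none). Each returns a list of dicts, best first, with "p" (0 to 1); they miss things now and then, are a little off and sometimes report something else, mostly with a low value. They report only what shows in the picture. A call takes as long as a camera call. They do not tell look-alikes from the thing itself.
- spotter.search_frame(camera, thing): "box" ([centre column, centre row, width, height] in pixels, round what is visible of it).
- spotter.trace(camera, thing): "mask" (384x512 bool, what is visible of it) and "box" ([centre column, centre row, width, height] in pixels, round what is visible of it).
- spotter.spot_point(camera, thing): "location" ([column, row] in pixels: a listed point, or the origin of a listed thing).
The state is a dict: "clock": time; "qpos": joint angles; "joint_vel": joint speeds; "joint_efforts": joint torques, N m; "tcp_pos": TCP position; "eef_rot": TCP orientation; "force": force on the tool from outside, world axes, zero at the start; "wrist_torque": the same for the moment, N m; "width": finger opening in m.
Only numpy, scipy, OpenCV 4.12 (cv2) and the standard library are available. Lean on these libraries where they do the work, as an engineer would, in place of code of your own. Each camera call takes 0.05 s, during which the arm holds its last target.

## Working session

There is one attempt and no reset: what is moved stays moved. The work goes in short steps, Python scripts to look and compute and a tool call to move; the robot and the scene stay as the last step left them, time stands still between calls to the robot, and variables do not carry over. Pictures are saved under pics/ and viewed, and the job is handed in when it is done.

Besides the shell and the picture viewer there is one more tool, called after "Call:" in YAML: its name, and indented under it one key for each argument. move_arm: Moves the arm, as the interface text tells. Its arguments: {"type":"object","properties":{"moves":{"type":"array"}},"required":["moves"]}

```bash
mkdir -p pics; ls
python3 - <<'E'
from station import readout, capture, get_calibration, bot, spotter
import cv2,numpy as np
for n in("scene","side","wrist"):
    c=get_calibration(n);p,d=capture(n);print(n,c)
    np.savez(f"{n}0.npz",p=p,d=d,**c);cv2.imwrite(f"pics/{n}0.png",p[...,::-1])
print(readout.sense(),bot.grasp_offset)
E
```

```text
pics
scene {'vfov': 45.17565532668093, 'cx': 254.58235280796904, 'cy': 202.52360815192623, 'rvec': array([ 1.91314294,  1.31078663, -0.63813469]), 'tvec': array([-0.25416858, -0.26962987,  1.76704107])}
side {'vfov': 57.21040167937427, 'cx': 258.14796130979727, 'cy': 196.29046227023625, 'rvec': array([ 2.21387519, -0.53979059,  0.23996526]), 'tvec': array([-0.54000335,  0.24395055,  0.76350032])}
wrist {'vfov': 61.694797874206465, 'cx': 253.1493643026128, 'cy': 186.39219309244436, 'rvec': array([-2.83141810e+00, -4.54946907e-04,  1.21206765e-03]), 'tvec': array([-0.6737326 , -0.0404522 ,  0.38088923])}
{'clock': 0.15, 'qpos': array([-3.78170913e-02,  1.16412797e-01,  1.44206759e+00,  2.81740411e-05,
        1.58397704e+00, -3.78379676e-02]), 'joint_vel': array([-0.00113783, -0.00122898, -0.00211964, -0.00032082, -0.00055375,
       -0.00136861]), 'joint_efforts': array([ 7.81324125e-04, -7.32512355e+01, -6.32847619e+01, -3.31336332e-05,
        5.00968890e-03,  2.64853352e-04]), 'tcp_pos': array([ 6.74881330e-01, -7.81026748e-06,  2.30734270e-01]), 'eef_rot': array([ 7.07099207e-01,  7.07114223e-01, -2.83630232e-04, -3.26661786e-04]), 'force': array([ 0.15915923, -0.86472815, -0.54960426]), 'wrist_torque': array([-0.00714892,  0.07683608,  0.00117124]), 'width': 0.08514523157595248} 0.0187
```

View pics/scene0.png

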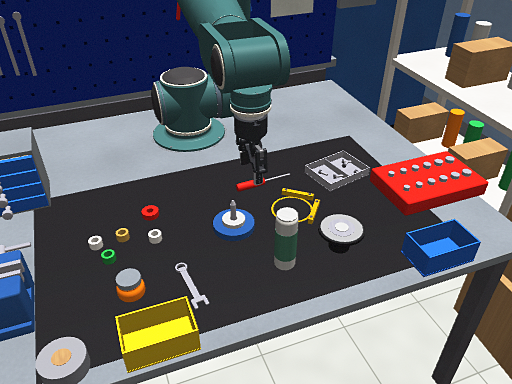

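View pics/side0.png

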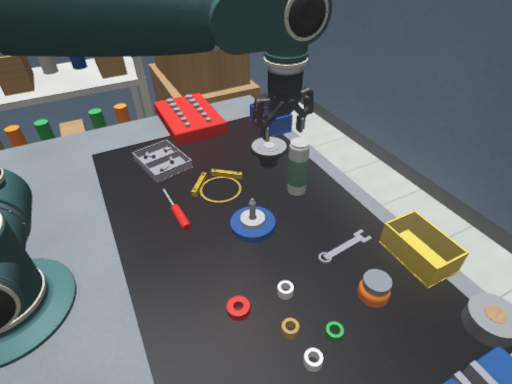

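View pics/wrist0.png

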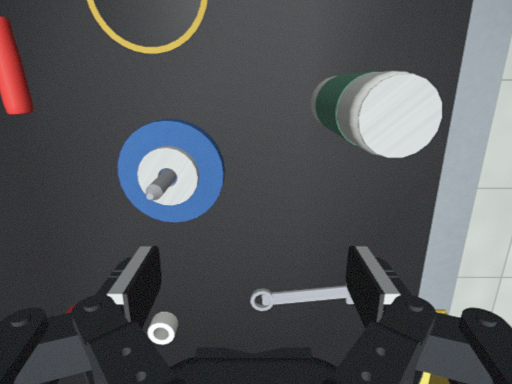

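Scene view: candidates for the brass bush are the brass ring (122,235), two white rings (95,242) and (155,236), and a green ring (108,256). The red bush is at (150,211), the stand at (234,222) and the V-stop around (300,205). I choose the brass one at (122,235) in scene, (290,327) in side. Next: a check crop and the positions.

```bash
cat > h.py <<'E'
import numpy as np,cv2
def load(n): return dict(np.load(n))
def cam(c):
    f=192/np.tan(np.radians(float(c['vfov'])/2));R=cv2.Rodrigues(np.asarray(c['rvec'],float))[0]
    return f,R,np.asarray(c['tvec'],float)
def pts(c,d):
    f,R,t=cam(c);v,u=np.mgrid[0:384,0:512]
    P=np.stack([(u-c['cx'])/f*d,(v-c['cy'])/f*d,d],-1)
    return (P-t)@R
def ray(c,u,v,z):
    f,R,t=cam(c);r=R.T@np.array([(u-c['cx'])/f,(v-c['cy'])/f,1]);o=-R.T@t
    return o+r*(z-o[2])/r[2]
def proj(c,X):
    f,R,t=cam(c);p=R@np.asarray(X)+t;return np.array([f*p[0]/p[2]+c['cx'],f*p[1]/p[2]+c['cy']])
def circ(xy):
    A=np.c_[2*xy,np.ones(len(xy))];s=np.linalg.lstsq(A,(xy**2).sum(1),rcond=None)[0]
    return s[:2],np.sqrt(s[2]+s[0]**2+s[1]**2)
E
python3 - <<'E'
from h import *
for n in("scene","side"):
    c=load(n+"0.npz");P=pts(c,c['d']);p=c['p'].astype(int);hsv=cv2.cvtColor(c['p'],cv2.COLOR_RGB2HSV)
    px={'scene':dict(red=(150,211),brass=(122,235),w1=(95,242),w2=(155,236),green=(108,256),tin=(129,280),aer=(286,235),lamp=(342,229),stand=(234,222),wr=(190,285),sd=(245,185)),
        'side':dict(red=(238,307),brass=(290,327),w1=(313,359),w2=(285,289),green=(335,330),tin=(376,285),aer=(298,165),lamp=(268,146),stand=(252,222),wr=(345,246),sd=(180,215))}[n]
    for k,(u,v) in px.items():
        r=20 if k in('red','brass','w1','w2','green') else 40
        rr=slice(max(v-r,0),v+r),slice(max(u-r,0),u+r)
        Q=P[rr].reshape(-1,3);C=hsv[rr].reshape(-1,3)
        q0=ray(c,u,v,0.02)
        m=(Q[:,2]>0.006)&(np.hypot(*(Q[:,:2]-q0[:2]).T)<{'stand':.08,'lamp':.09}.get(k,.04))
        if m.sum()<10: print(n,k,'few',q0);continue
        q=Q[m];print(n,k,(q.min(0)*1000).round(),(q.max(0)*1000).round(),((q.min(0)+q.max(0))/2*1000).round())
    m=(hsv[...,0]>22)&(hsv[...,0]<32)&(hsv[...,1]>180)&(hsv[...,2]>120)&(P[...,0]>.3)
    Q=P[m]; 
    z=Q[:,2]; hi=Q[(z>.012)&(z<.025)];lo=Q[abs(z)<.006]
    np.save(n+"_v.npy",Q)
    print('V hi',len(hi),'lo',len(lo))
a=cv2.imread('pics/scene0.png')[195:275,75:175];b=cv2.imread('pics/side0.png')[275:375,220:350]
cv2.imwrite('pics/crop0.png',np.hstack([cv2.resize(a,(400,400),interpolation=2),cv2.resize(b,(400,400),interpolation=2)]))
E
```

```text
scene red [ 417. -256.    6.] [ 470. -208.   23.] [ 443. -232.   14.]
scene brass [ 496. -342.    6.] [ 533. -307.   26.] [ 514. -324.   16.]
scene w1 [ 503. -414.    6.] [ 541. -380.   26.] [ 522. -397.   16.]
scene w2 [ 533. -258.    6.] [ 573. -222.   29.] [ 553. -240.   18.]
scene green [ 567. -388.    7.] [ 610. -353.   26.] [ 588. -371.   16.]
scene tin [ 692. -366.   23.] [ 738. -301.   58.] [ 715. -333.   40.]
scene aer few [0.6894678  0.09930152 0.02      ]
scene lamp [698. 168.   6.] [813. 287.  74.] [756. 228.  40.]
scene stand [519. -78.   6.] [645.  40.  97.] [582. -19.  52.]
scene wr [ 731. -204.    6.] [ 809. -173.   10.] [ 770. -188.    8.]
scene sd [409.  46.   6.] [438. 114.  28.] [424.  80.  17.]
V hi 139 lo 1065
side red [ 415. -260.    6.] [ 464. -210.   24.] [ 439. -235.   15.]
side brass [ 494. -344.    6.] [ 529. -308.   28.] [ 511. -326.   17.]
side w1 [ 499. -418.    6.] [ 534. -383.   27.] [ 517. -400.   17.]
side w2 [ 532. -261.    6.] [ 567. -225.   27.] [ 550. -243.   17.]
side green [ 568. -391.    6.] [ 602. -356.   28.] [ 585. -374.   17.]
side tin [ 692. -368.   11.] [ 749. -307.   59.] [ 721. -338.   35.]
side aer few [0.82607554 0.14518258 0.02      ]
side lamp [716. 203.  16.] [844. 369.  75.] [780. 286.  46.]
side stand [520. -82.   6.] [639.  39. 100.] [580. -21.  53.]
side wr [ 703. -208.    6.] [ 781. -186.   10.] [ 742. -197.    8.]
side sd [403.  55.  13.] [431. 133.  28.] [417.  94.  21.]
V hi 0 lo 0
```

View pics/crop0.png

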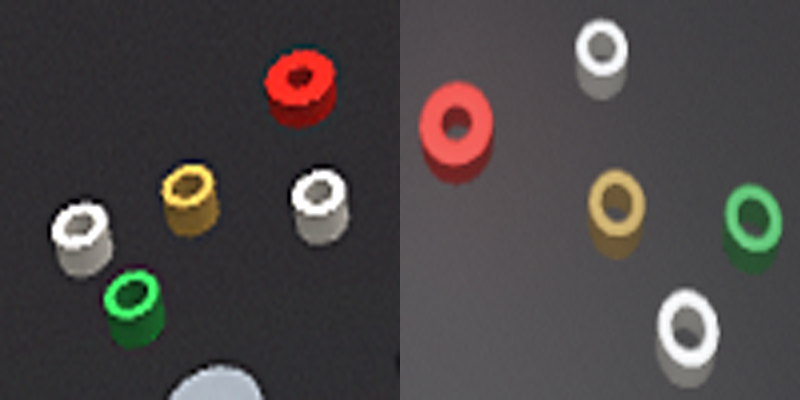

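The crop confirms it: red is at crop (300,80), brass at (190,190), with a white ring on each side and a green one below. Next I fit the V-stop and refine the positions of the stand and rings.

Run:
```python
from h import *
for n in("scene","side"):
    c=load(n+"0.npz");P=pts(c,c['d']);hsv=cv2.cvtColor(c['p'],cv2.COLOR_RGB2HSV)
    reg=(P[...,0]>.4)&(P[...,0]<.8)&(P[...,1]>.03)&(P[...,1]<.35)&(P[...,2]>-.02)&(P[...,2]<.04)
    m=reg&(hsv[...,0]>18)&(hsv[...,0]<35)&(hsv[...,1]>110)&(hsv[...,2]>70)
    Q=P[m];hi=Q[Q[:,2]>.014];lo=Q[Q[:,2]<.006]
    ctr,r=circ(lo[:,:2]);
    for _ in range(5):
        e=abs(np.hypot(*(lo[:,:2]-ctr).T)-r);k=e<.006;ctr,r=circ(lo[k][:,:2])
    print(n,len(hi),len(lo),'circle',ctr,r,k.sum())
    lab=np.zeros((384,512),np.uint8);lab[m&(P[...,2]>.013)]=1
    nl,L,st,ce=cv2.connectedComponentsWithStats(lab)
    for i in range(1,nl):
        if st[i,4]>15:
            q=P[L==i][:,:2];rc=cv2.minAreaRect((q*1000).astype(np.float32));print(st[i,4],rc, cv2.boxPoints(rc).round().tolist())
    # stand foot fit: blue
    mb=(hsv[...,0]>100)&(hsv[...,0]<125)&(hsv[...,1]>150)&(P[...,2]>.017)&(P[...,2]<.027)&(abs(P[...,0]-.58)<.09)&(abs(P[...,1]+.02)<.09)
    h=cv2.convexHull((P[mb][:,:2]*1000).astype(np.float32))[:,0];print('foot',circ(h),cv2.minEnclosingCircle(h))
    s=P[(P[...,2]>.05)&(P[...,2]<.105)&(abs(P[...,0]-.58)<.03)&(abs(P[...,1]+.02)<.03)];print('spindle',s.mean(0),len(s),'tip',s[s[:,2]>.09].mean(0))
    for nm,x,y,zz in(('red',.441,-.233,.02),('brass',.513,-.325,.024)):
        t=(abs(P[...,2]-zz)<.005)&(abs(P[...,0]-x)<.035)&(abs(P[...,1]-y)<.035)&(hsv[...,1]>80)
        h=cv2.convexHull((P[t][:,:2]*1000).astype(np.float32))[:,0];print(nm,circ(h),cv2.minEnclosingCircle(h),t.sum())
```

```text
scene 186 209 circle [0.56588163 0.1740422 ] 0.059851851103565466 162
102 ((516.0364990234375, 216.5876922607422), (98.04804992675781, 20.729602813720703), 49.821834564208984) [[476.0, 186.0], [492.0, 172.0], [556.0, 247.0], [540.0, 261.0]]
99 ((610.8453369140625, 224.0627899169922), (14.380729675292969, 101.29454040527344), 50.60269546508789) [[567.0, 251.0], [645.0, 186.0], [655.0, 197.0], [576.0, 262.0]]
foot (array([583.20467672, -18.72346193]), np.float64(59.94053959445066)) ((581.9662475585938, -18.463396072387695), 61.89091873168945)
spindle [ 0.58668583 -0.02006689  0.07466418] 79 tip [ 0.58359773 -0.01978319  0.0938814 ]
red (array([ 442.41406102, -232.75707337]), np.float64(25.031117844262734)) ((442.40234375, -231.76507568359375), 27.16478157043457) 125
brass (array([ 514.76070005, -323.74659653]), np.float64(17.969200678243556)) ((514.7800903320312, -324.0195007324219), 19.102033615112305) 66
side 208 324 circle [0.56546396 0.17344082] 0.0605357085970086 242
116 ((607.5199584960938, 221.23963928222656), (18.180625915527344, 98.44049072265625), 50.829193115234375) [[564.0, 245.0], [640.0, 183.0], [651.0, 197.0], [575.0, 259.0]]
108 ((512.302001953125, 210.26190185546875), (97.40994262695312, 15.32666301727295), 50.057823181152344) [[475.0, 178.0], [487.0, 168.0], [549.0, 243.0], [538.0, 253.0]]
foot (array([579.37235846, -22.28748035]), np.float64(56.32291983640124)) ((578.8533935546875, -22.40203094482422), 58.30780792236328)
spindle [ 0.57826131 -0.02550454  0.07505668] 91 tip [ 0.57867296 -0.0234309   0.09447467]
red (array([ 439.42570245, -235.06358479]), np.float64(24.419717692738274)) ((439.2976989746094, -235.1463623046875), 25.169443130493164) 347
brass (array([ 511.62210441, -326.32861322]), np.float64(17.588510018484886)) ((511.3669738769531, -325.8831787109375), 18.334609985351562) 181
```

Measured, averaging the two cameras: red (0.441,-0.234), brass (0.513,-0.325), stand (0.581,-0.020), nest (0.566,0.174) with the V closing along about +y (95°). Tool y already lies along world x, so no turn is needed. Moving above the red bush.

Call:
move_arm:
  moves:
    - [[0,0,0],[-0.03,-0.03,0],100]
    - [[0,0,0],[-0.03,-0.03,0],100]
    - [[0,0,0],[-0.03,-0.03,0],100]
    - [[0,0,0],[-0.03,-0.03,0],100]
    - [[0,0,0],[-0.03,-0.03,0],100]
    - [[0,0,0],[-0.03,-0.03,0],100]
    - [[0,0,0],[-0.03,-0.03,0],100]
    - [[0,0,0],[-0.024,-0.024,-0.03],100]
    - [[0,0,0],[0,0,-0.03],100]
    - [[0,0,0],[0,0,0],100]

```text
clock: 1.15
tcp_pos: [0.4392, -0.2338, 0.1677]
eef_rot: [0.708, 0.706, -0.001, -0.002]
force: [0.3, 0.5, 1.1]
width: 0.0855
```

```bash
cat > snap.py <<'E'
import sys
from station import readout, capture, get_calibration
from h import *
for n in sys.argv[2:]:
    c=get_calibration(n);p,d=capture(n)
    np.savez(f"{n}{sys.argv[1]}.npz",p=p,d=d,**c);cv2.imwrite(f"pics/{n}{sys.argv[1]}.png",p[...,::-1])
s=readout.sense();print(s['clock'],s['tcp_pos'].round(4),s['eef_rot'].round(3),s['force'].round(1),s['width'].round(4))
E
python3 snap.py 1 wrist side
```

```text
Traceback (most recent call last):
  File "snap.py", line 7, in <module>
    s=readout.sense();print(s['clock'],s['tcp_pos'].round(4),s['eef_rot'].round(3),s['force'].round(1),s['width'].round(4))
                                                                                                       ^^^^^^^^^^^^^^^^
AttributeError: 'float' object has no attribute 'round'
```

View pics/wrist1.png

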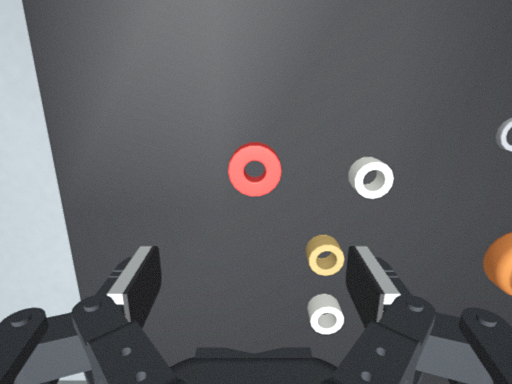

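The wrist view shows red at (255,170), brass at (325,255) and the whites at (371,177) and (325,314). Now checking them against the wrist calibration.

```bash
sed -i "s/s\['width'\].round(4)/round(float(s['width']),4)/" snap.py
cat > top.py <<'E'
# top-disc fits in a stored view: python3 top.py file
import sys
from h import *
c=load(sys.argv[1]);P=pts(c,c['d']);hsv=cv2.cvtColor(c['p'],cv2.COLOR_RGB2HSV)
for nm,x,y,zz in(('red',.441,-.233,.02),('brass',.513,-.325,.024)):
    t=(abs(P[...,2]-zz)<.005)&(abs(P[...,0]-x)<.035)&(abs(P[...,1]-y)<.035)&(hsv[...,1]>80)
    if t.sum()<20: continue
    h=cv2.convexHull((P[t][:,:2]*1000).astype(np.float32))[:,0];print(nm,circ(h),P[t][:,2].mean())
E
python3 top.py wrist1.npz; python3 top.py side1.npz; python3 -c "
from h import *
c=load('wrist1.npz');print(ray(c,255,168,.02),ray(c,323,250,.024),proj(c,[.44,-.234,0]))
c=load('wrist0.npz');P=pts(c,c['d']);print('z tip',ray(c,152,193,.098),ray(c,170,172,.022)); print(ray(c,390,120,.17))"; python3 -c "
from station import readout;print(readout.sense()['tcp_pos'])"
```

```text
red (array([ 439.01813415, -233.58736961]), np.float64(24.669490130543142)) 0.02090285918034608
brass (array([ 511.14046042, -325.1639302 ]), np.float64(17.72614486259352)) 0.02415044327025089
red (array([ 439.54532058, -235.14033029]), np.float64(24.633449725605416)) 0.020090413789863423
brass (array([ 511.79796969, -326.30133778]), np.float64(17.617565171072894)) 0.023642650140405366
[ 0.43937631 -0.23094667  0.02      ] [ 0.5074673  -0.31455044  0.024     ] [255.5992165  165.99397937]
z tip [ 0.58184458 -0.01710667  0.098     ] [ 0.57935533 -0.01799915  0.022     ]
[0.75956709 0.05602064 0.17      ]
[ 0.44114247 -0.23381957  0.17187796]
```

Call:
move_arm:
  moves:
    - [[0,0,0],[-0.001,0,-0.045],100]
    - [[0,0,0],[0,0,-0.045],100]
    - [[0,0,0],[0,0,-0.04],100]
    - [[0,0,0],[0,0,-0.025],100]
    - [[0,0,0],[0,0,-0.012],100]
    - [[0,0,0],[0,0,0],100]

```text
clock: 1.85
tcp_pos: [0.4405, -0.2337, 0.0044]
eef_rot: [0.707, 0.707, -0.0, -0.0]
force: [0.7, -0.3, 0.6]
width: 0.0855
```

Call:
move_arm:
  moves:
    - [[0,0,0],[0,0,0],40]
    - [[0,0,0],[0,0,0],40]
    - [[0,0,0],[0,0,0],40]
    - [[0,0,0],[0,0,0],40]
    - [[0,0,0],[0,0,0],40]
    - [[0,0,0],[0,0,0],40]

```text
clock: 2.45
tcp_pos: [0.441, -0.2345, 0.0066]
eef_rot: [0.707, 0.707, 0.0, 0.001]
force: [-3.0, 3.0, 14.5]
width: 0.0475
```

```bash
python3 snap.py 2 wrist side; python3 -c "
import cv2;a=cv2.imread('pics/side2.png')[230:384,150:350];cv2.imwrite('pics/c2.png',cv2.resize(a,None,fx=3,fy=3))"
```

```text
2.55 [ 0.441  -0.2345  0.0066] [0.707 0.707 0.    0.001] [-3.5  3.6 14.9] 0.0473
```

View pics/c2.png

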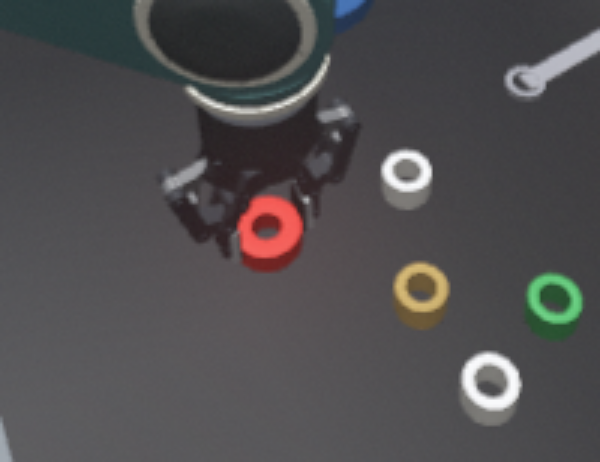

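View pics/wrist2.png

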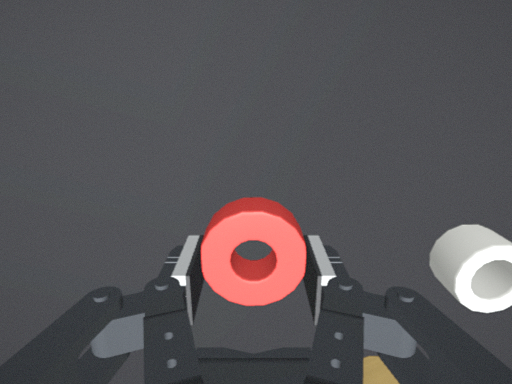

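```bash
python3 top.py wrist2.npz; python3 top.py side2.npz;python3 -c "
from h import *
c=load('wrist2.npz')
for y in(-.2455,-.2345,-.2235):
  print(y,[proj(c,[.441+dx,y,z]).round() for dx in(-.025,.025) for z in (.007,.02)])"
```

```text
red (array([ 440.20998379, -233.83591043]), np.float64(25.146939654984184)) 0.02073154998062566
brass (array([ 510.42935978, -314.59016192]), np.float64(8.351902180245869)) 0.019799979912000446
red (array([ 442.07391489, -235.99440699]), np.float64(23.461446433591465)) 0.020117066981457418
brass (array([ 511.93360211, -326.59462928]), np.float64(17.630532168375044)) 0.023720334453854134
-0.2455 [array([206., 267.]), array([202., 282.]), array([304., 267.]), array([308., 282.])]
-0.2345 [array([205., 247.]), array([201., 261.]), array([305., 247.]), array([309., 261.])]
-0.2235 [array([204., 227.]), array([200., 240.]), array([306., 227.]), array([311., 239.])]
```

The bush is centred in the pads (wrist view, bush centre about (254,250)). The fingertips press lightly on the bench. Lifting, then carrying it over the spindle.

Call:
move_arm:
  moves:
    - [[0,0,0],[0,0,0.02],40]
    - [[0,0,0],[0,0,0.04],40]
    - [[0,0,0],[0,0,0.04],40]
    - [[0,0,0],[0,0,0.03],40]
    - [[0,0,0],[0.025,0.035,0],40]
    - [[0,0,0],[0.025,0.04,0],40]
    - [[0,0,0],[0.025,0.04,0],40]
    - [[0,0,0],[0.025,0.04,0],40]
    - [[0,0,0],[0.025,0.04,0],40]
    - [[0,0,0],[0.015,0.02,0],40]

```text
clock: 3.55
tcp_pos: [0.5813, -0.016, 0.1352]
eef_rot: [0.706, 0.708, 0.001, 0.0]
force: [-0.5, -0.2, 0.0]
width: 0.047
```

Call:
move_arm:
  moves:
    - [[0,0,0],[0,0,0],40]
    - [[0,0,0],[0,0,0],40]

```text
clock: 3.75
tcp_pos: [0.5801, -0.0188, 0.1347]
eef_rot: [0.707, 0.707, -0.0, 0.0]
force: [0.1, 0.1, -1.0]
width: 0.047
```

```bash
python3 snap.py 3 wrist side scene; python3 -c "
import cv2,numpy as np;a=cv2.imread('pics/side3.png')[130:280,170:370];b=cv2.imread('pics/scene3.png')[140:260,160:320];cv2.imwrite('pics/c3.png',np.hstack([cv2.resize(a,(400,300)),cv2.resize(b,(400,300))]))"
```

```text
3.9 [ 0.5797 -0.0199  0.1347] [0.707 0.707 0.    0.   ] [-0.1  0.7 -0.3] 0.0471
```

View pics/c3.png

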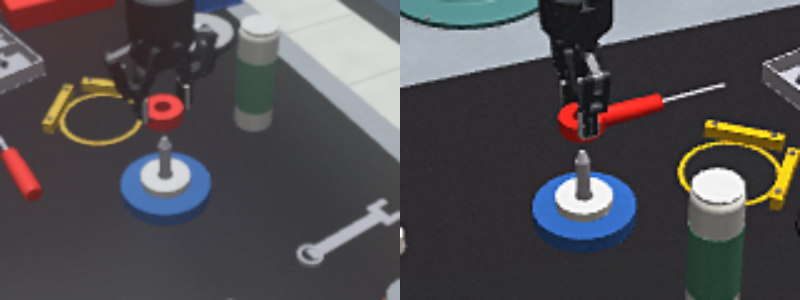

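View pics/wrist3.png

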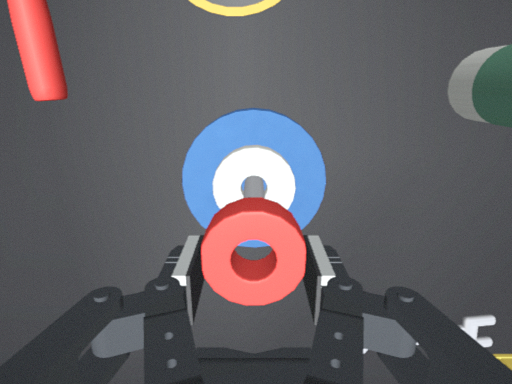

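The wrist view shows the held red bush at (254,250) with the foot at (254,178) behind it. Measuring bush axis against foot axis in all three views.

```bash
cat > rel.py <<'E'
import sys
from h import *
x0,y0,zt=map(float,sys.argv[2:5]);hue=sys.argv[5]
for n in("wrist","side","scene"):
    try:c=load(n+sys.argv[1]+".npz")
    except Exception: continue
    P=pts(c,c['d']);H=cv2.cvtColor(c['p'],cv2.COLOR_RGB2HSV)
    near=(np.hypot(P[...,0]-x0,P[...,1]-y0)<.08)
    b=near&(H[...,0]>100)&(H[...,0]<125)&(H[...,1]>150)&(P[...,2]>.017)&(P[...,2]<.027)
    hh=(H[...,0]<6)|(H[...,0]>174) if hue=='red' else (H[...,0]>12)&(H[...,0]<28)
    r=(np.hypot(P[...,0]-x0,P[...,1]-y0)<.04)&hh&(H[...,1]>90)&(abs(P[...,2]-zt)<.006)
    out=[n]
    for m,R in((b,.06),(r,.025 if hue=='red' else .018)):
        if m.sum()<20: out.append(None);continue
        # outline pts: keep those near true radius, fit with fixed R
        from scipy.optimize import least_squares
        h=cv2.convexHull((P[m][:,:2]*1e4).astype(np.float32))[:,0]/1e4
        s=least_squares(lambda q:np.hypot(*(h-q).T)-R,h.mean(0),loss='soft_l1',f_scale=.001)
        out.append(((s.x*1000).round(1).tolist(),int(m.sum()),round(P[m][:,2].mean(),4)))
    print(*out)
E
python3 rel.py 3 .58 -.02 .148 red; python3 -c "
from h import *
c=load('wrist3.npz')
for p in([.5797,-.0199,.148],[.58,-.02,.022],[.58,-.02,.036]):print(proj(c,p))
for n in('side','scene'):
  c=load(n+'3.npz');print(n,[proj(c,[.58,-.02,z]).round(1) for z in(.098,.08,.036)])"
```

```text
wrist None ([579.2, -17.9], 7356, np.float64(0.1487))
side ([578.5, -17.4], 49, np.float64(0.022)) ([578.7, -20.7], 189, np.float64(0.1477))
scene ([583.1, -18.2], 537, np.float64(0.0207)) ([582.0, -17.4], 75, np.float64(0.1461))
[254.29288121 263.00441836]
[254.08205781 182.78140438]
[254.1376607  187.98134659]
side [array([251.9, 198.9]), array([252. , 204.3]), array([252.4, 216.9])]
scene [array([231.5, 199.7]), array([231.7, 204.8]), array([232.2, 216.9])]
```

```bash
python3 - <<'E'
from h import *
for n in("wrist","side"):
    c=load(n+"3.npz");P=pts(c,c['d']);p=c['p'].astype(int);H=cv2.cvtColor(c['p'],cv2.COLOR_RGB2HSV)
    b=(p[...,2]>p[...,0]+50)&(abs(P[...,0]-.58)<.08)&(abs(P[...,1]+.02)<.08)
    z=P[b][:,2];print(n,b.sum(),np.percentile(z,[5,50,95]),np.median(H[b],0))
    m=b&(abs(P[...,2]-np.median(z))<.004)
    h=cv2.convexHull((P[m][:,:2]*1e4).astype(np.float32))[:,0]/1e4
    # arc only: exclude by fixed radius robust
    from scipy.optimize import least_squares
    s=least_squares(lambda q:np.hypot(*(h-q).T)-.06,h.mean(0),loss='soft_l1',f_scale=.0007);print(s.x,abs(s.fun).mean())
E
python3 -c "
import cv2;a=cv2.imread('pics/side3.png')[160:240,215:290];b=cv2.imread('pics/scene3.png')[160:240,195:270]
import numpy as np
cv2.imwrite('pics/c4.png',np.hstack([cv2.resize(a,(375,400),interpolation=0),cv2.resize(b,(375,400),interpolation=0)]))"
```

```text
wrist 8589 [0.02181137 0.02314872 0.02430928] [106. 135. 233.]
[ 0.57979118 -0.01974873] 0.0004695039042122486
side 718 [0.01983706 0.02244895 0.02454565] [108. 148. 180.]
[ 0.5798519  -0.02113993] 0.000685722120435252
```

View pics/c4.png

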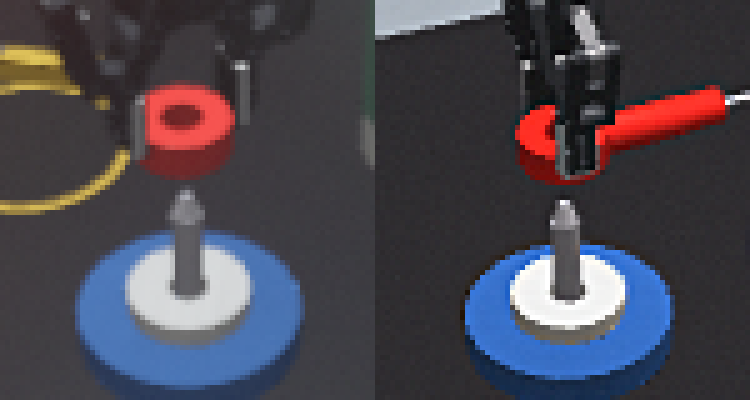

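Bush vs foot: wrist (-0.6,+1.8) mm, side (-1.2,+0.4), scene (-1.1,+0.8). I'll correct by (+1,-1) mm and lower.

Call:
move_arm:
  moves:
    - [[0,0,0],[0.001,-0.001,0],40]
    - [[0,0,0],[0,0,-0.02],40]
    - [[0,0,0],[0,0,-0.015],40]
    - [[0,0,0],[0,0,-0.015],40]
    - [[0,0,0],[0,0,-0.015],40]
    - [[0,0,0],[0,0,-0.01],40]
    - [[0,0,0],[0,0,0],40]

```text
clock: 4.6
tcp_pos: [0.5803, -0.02, 0.0575]
eef_rot: [0.707, 0.707, -0.001, -0.001]
force: [-0.7, 0.1, -0.0]
width: 0.0472
```

Call:
move_arm:
  moves:
    - [[0,0,0],[0,0,-0.006],40]
    - [[0,0,0],[0,0,-0.005],40]
    - [[0,0,0],[0,0,0],40]

```text
clock: 4.9
tcp_pos: [0.5808, -0.02, 0.0479]
eef_rot: [0.707, 0.707, -0.0, -0.0]
force: [-0.3, -0.3, -0.2]
width: 0.0472
```

```bash
python3 snap.py 5 wrist side; python3 rel.py 5 .58 -.02 .058 red
```

```text
5.0 [ 0.5811 -0.02    0.0485] [0.707 0.707 0.    0.   ] [0.5 0.  0. ] 0.0471
wrist None ([580.0, -19.0], 6182, np.float64(0.0615))
side ([576.5, -15.1], 20, np.float64(0.0228)) ([579.8, -21.6], 155, np.float64(0.0604))
```

View pics/wrist5.png

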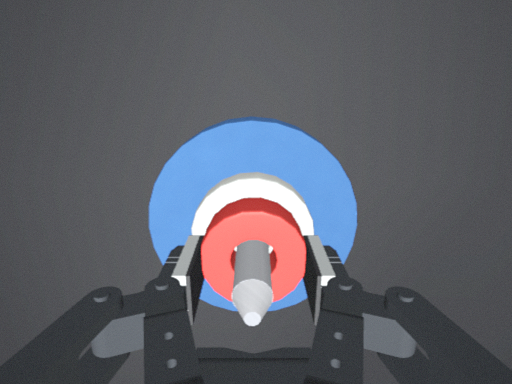

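Wrist view: the spindle comes through the red bore (tip at (252,318)). Lowering the last 4 mm and releasing.

Call:
move_arm:
  moves:
    - [[0,0,0],[0,0,-0.004],40]
    - [[0,0,0],[0,0,0],40]
    - [[0,0,0],[0,0,0],80]
    - [[0,0,0],[0,0,0],80]
    - [[0,0,0],[0,0,0],80]
    - [[0,0,0],[0,0,0.01],80]
    - [[0,0,0],[0,0,0.03],80]
    - [[0,0,0],[0,0,0.04],80]
    - [[0,0,0],[0,0,0.04],80]
    - [[0,0,0],[0,0,0],80]

```text
clock: 6.0
tcp_pos: [0.5829, -0.0201, 0.1714]
eef_rot: [0.707, 0.707, 0.003, 0.003]
force: [-0.1, -0.3, 0.4]
width: 0.0682
```

```bash
python3 snap.py 6 wrist side scene; python3 rel.py 6 .58 -.02 .056 red
```

```text
6.15 [ 0.5809 -0.02    0.1644] [0.707 0.707 0.    0.   ] [ 0.3  0.6 -0.6] 0.0685
wrist None ([579.7, -18.5], 242, np.float64(0.0556))
side None ([579.8, -21.5], 169, np.float64(0.0558))
scene ([583.9, -19.1], 519, np.float64(0.0208)) ([583.7, -18.5], 120, np.float64(0.0544))
```

View pics/side6.png

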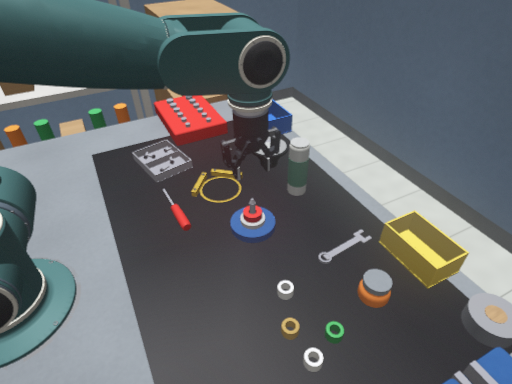

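Red is seated (top at z 0.056 in all views) and on the axis. Now going over the brass bush.

Call:
move_arm:
  moves:
    - [[0,0,0],[-0.008,-0.038,0],80]
    - [[0,0,0],[-0.008,-0.038,0],80]
    - [[0,0,0],[-0.008,-0.038,0],80]
    - [[0,0,0],[-0.009,-0.038,0],80]
    - [[0,0,0],[-0.009,-0.038,0],80]
    - [[0,0,0],[-0.009,-0.038,0],80]
    - [[0,0,0],[-0.009,-0.038,0],80]
    - [[0,0,0],[-0.008,-0.04,-0.03],80]
    - [[0,0,0],[0,0,-0.03],80]
    - [[0,0,0],[0,0,0],80]

```text
clock: 7.15
tcp_pos: [0.5107, -0.325, 0.0992]
eef_rot: [0.708, 0.706, -0.001, -0.004]
force: [-0.3, 0.2, -0.4]
width: 0.0685
```

```bash
python3 snap.py 7 wrist; python3 top.py wrist7.npz
```

```text
7.2 [ 0.5118 -0.3249  0.1022] [ 0.707  0.707 -0.    -0.003] [0.8 0.6 0.1] 0.0684
brass (array([ 511.5444743 , -321.36920605]), np.float64(15.06237746955003)) 0.021858855170141408
```

View pics/wrist7.png

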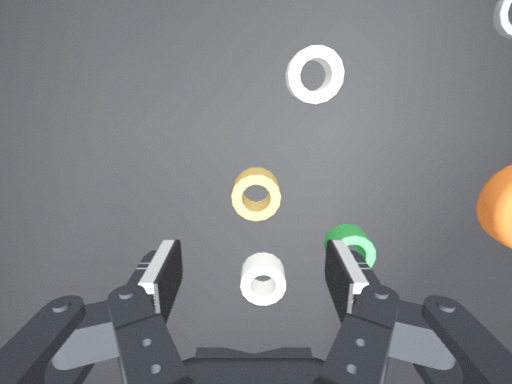

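Wrist view: brass at (256,195) between the pads; white (263,278) and green (349,246) are clear of the fingers' path.

```bash
python3 snap.py 8 wrist
python3 - <<'E'
from h import *
from scipy.optimize import least_squares
c=load('wrist8.npz');P=pts(c,c['d']);H=cv2.cvtColor(c['p'],cv2.COLOR_RGB2HSV)
t=(abs(P[...,2]-.0245)<.003)&(np.hypot(P[...,0]-.512,P[...,1]+.325)<.028)
h=cv2.convexHull((P[t][:,:2]*1e4).astype(np.float32))[:,0]/1e4
s=least_squares(lambda q:np.hypot(*(h-q).T)-.018,h.mean(0));print(s.x,t.sum(),abs(s.fun).mean())
E
```

```text
7.25 [ 0.5128 -0.325   0.1043] [ 0.707  0.707 -0.    -0.001] [0.2 0.3 0.6] 0.0685
[ 0.51135717 -0.32538768] 1188 0.0003465915413245038
```

Call:
move_arm:
  moves:
    - [[0,0,0],[-0.001,0,-0.04],80]
    - [[0,0,0],[0,0,-0.03],80]
    - [[0,0,0],[0,0,-0.02],80]
    - [[0,0,0],[0,0,-0.006],80]
    - [[0,0,0],[0,0,0],80]
    - [[0,0,0],[0,0,0],25]
    - [[0,0,0],[0,0,0],25]
    - [[0,0,0],[0,0,0],25]
    - [[0,0,0],[0,0,0],25]
    - [[0,0,0],[0,0,0],25]

```text
clock: 8.25
tcp_pos: [0.5129, -0.3259, 0.0108]
eef_rot: [0.707, 0.707, 0.0, 0.001]
force: [-2.1, 2.9, 9.8]
width: 0.0341
```

Call:
move_arm:
  moves:
    - [[0,0,0],[0,0,0],25]
    - [[0,0,0],[0,0,0],25]

```text
clock: 8.45
tcp_pos: [0.5129, -0.3259, 0.0109]
eef_rot: [0.707, 0.707, 0.0, 0.001]
force: [-2.2, 3.0, 10.0]
width: 0.0344
```

```bash
python3 snap.py 9 wrist
```

```text
8.5 [ 0.5129 -0.3259  0.0108] [0.707 0.707 0.    0.001] [-2.9  3.6 11. ] 0.0345
```

View pics/wrist9.png

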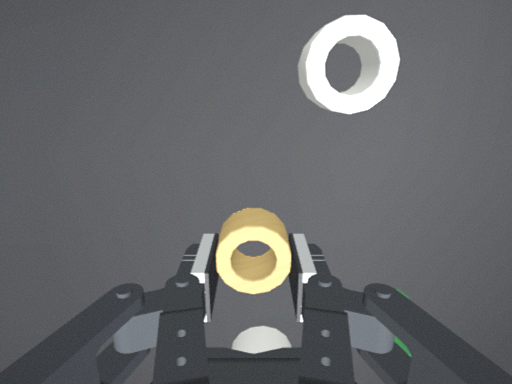

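Brass gripped (wrist view, bush at (254,250), width 34.5 mm; the red read 47 mm gripped). Lifting and carrying it.

Call:
move_arm:
  moves:
    - [[0,0,0],[0,0,0.025],25]
    - [[0,0,0],[0,0,0.05],25]
    - [[0,0,0],[0,0,0.05],25]
    - [[0,0,0],[0.009,0.04,0],25]
    - [[0,0,0],[0.009,0.04,0],25]
    - [[0,0,0],[0.009,0.04,0],25]
    - [[0,0,0],[0.009,0.04,0],25]
    - [[0,0,0],[0.009,0.04,0],25]
    - [[0,0,0],[0.009,0.04,0],25]
    - [[0,0,0],[0.009,0.04,0],25]

```text
clock: 9.5
tcp_pos: [0.5753, -0.0438, 0.1347]
eef_rot: [0.707, 0.707, 0.0, 0.001]
force: [1.3, 0.4, -2.0]
width: 0.0339
```

Call:
move_arm:
  moves:
    - [[0,0,0],[0.005,0.026,0],25]
    - [[0,0,0],[0,0,0],25]
    - [[0,0,0],[0,0,0],25]
    - [[0,0,0],[0,0,0],25]

```text
clock: 9.9
tcp_pos: [0.5801, -0.0202, 0.1341]
eef_rot: [0.707, 0.707, 0.0, 0.0]
force: [-0.2, 0.8, -1.9]
width: 0.0336
```

```bash
python3 snap.py 10 wrist side scene
python3 - <<'E'
from h import *
from scipy.optimize import least_squares
for n in("wrist","side","scene"):
    c=load(n+"10.npz");P=pts(c,c['d']);p=c['p'].astype(int);H=cv2.cvtColor(c['p'],cv2.COLOR_RGB2HSV)
    ne=np.hypot(P[...,0]-.58,P[...,1]+.02)
    br=(ne<.04)&(H[...,0]>12)&(H[...,0]<30)&(H[...,1]>60)&(P[...,2]>.1);print(n,br.sum(),np.percentile(P[br][:,2],[2,50,98]).round(4))
    zt=np.percentile(P[br][:,2],95)
    for nm,m,R in(('brass',br&(P[...,2]>zt-.005),.018),('foot',(ne<.08)&(p[...,2]>p[...,0]+50)&(abs(P[...,2]-.022)<.004),.06),('red',(ne<.035)&(p[...,0]>p[...,1]+70)&(abs(P[...,2]-.056)<.004),.025)):
        if m.sum()<20: print(nm,'few');continue
        h=cv2.convexHull((P[m][:,:2]*1e4).astype(np.float32))[:,0]/1e4
        s=least_squares(lambda q:np.hypot(*(h-q).T)-R,h.mean(0),loss='soft_l1',f_scale=.0007);print(nm,(s.x*1000).round(1),abs(s.fun).mean().round(4))
E
```

```text
10.05 [ 0.5801 -0.0204  0.1339] [0.708 0.707 0.    0.   ] [ 0.1  0.9 -1.7] 0.0337
wrist 4756 [0.1273 0.1472 0.1493]
brass [579.2 -19.9] 0.0003
foot [579.8 -19.9] 0.0004
red [579.8 -19.1] 0.0005
side 190 [0.1262 0.1423 0.1631]
brass [574.4 -20.5] 0.0041
foot [579.9 -20.5] 0.0008
red [579.3 -21.4] 0.0008
scene 73 [0.1223 0.1382 0.1501]
brass [584.6 -18.2] 0.0031
foot [583.2 -18.5] 0.001
red [583.4 -16.9] 0.0009
```

View pics/wrist10.png

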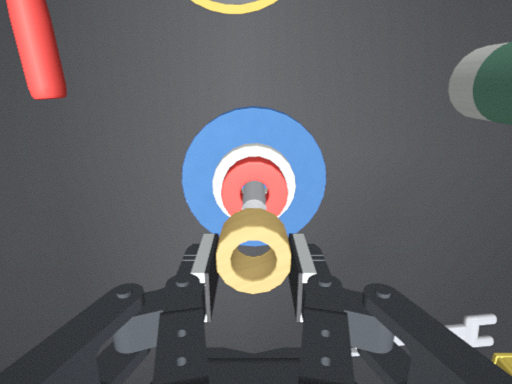

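Brass is within 0.6 mm of the axis (wrist fit). Lowering.

Call:
move_arm:
  moves:
    - [[0,0,0],[0.0005,0,-0.012],25]
    - [[0,0,0],[0,0,-0.013],25]
    - [[0,0,0],[0,0,-0.013],25]
    - [[0,0,0],[0,0,-0.013],25]
    - [[0,0,0],[0,0,-0.008],25]
    - [[0,0,0],[0,0,0],25]
    - [[0,0,0],[0,0,0],25]

```text
clock: 10.75
tcp_pos: [0.5807, -0.0195, 0.0747]
eef_rot: [0.707, 0.707, -0.0, -0.0]
force: [0.6, -0.3, -0.8]
width: 0.0338
```

```bash
python3 snap.py 11 wrist side;python3 - <<'E'
from h import *
c=load('wrist11.npz');P=pts(c,c['d']);H=cv2.cvtColor(c['p'],cv2.COLOR_RGB2HSV)
br=(np.hypot(P[...,0]-.58,P[...,1]+.02)<.04)&(H[...,0]>12)&(H[...,0]<30)&(H[...,1]>60)
print(np.percentile(P[br][:,2],[50,75,98]))
E
```

```text
10.85 [ 0.581  -0.0195  0.0753] [0.707 0.707 0.    0.   ] [-0.1 -1.1 -1. ] 0.0336
[0.0821065  0.08675623 0.09058523]
```

View pics/wrist11.png

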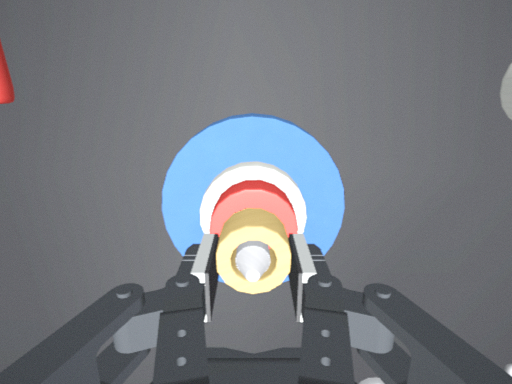

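The spindle tip shows through the brass bore (253,265). Top is at about 0.089, so 9 mm remain; lowering 8 mm and releasing.

Call:
move_arm:
  moves:
    - [[0,0,0],[0,0,-0.005],25]
    - [[0,0,0],[0,0,-0.003],25]
    - [[0,0,0],[0,0,0],25]
    - [[0,0,0],[0,0,0],60]
    - [[0,0,0],[0,0,0],60]
    - [[0,0,0],[0,0,0],60]
    - [[0,0,0],[0,0,0.01],60]
    - [[0,0,0],[0,0,0.03],60]
    - [[0,0,0],[0,0,0.04],60]
    - [[0,0,0],[0,0,0],60]

```text
clock: 11.85
tcp_pos: [0.5826, -0.0196, 0.1532]
eef_rot: [0.707, 0.707, 0.003, 0.003]
force: [0.8, -0.0, 0.1]
width: 0.0512
```

```bash
python3 snap.py 12 wrist side scene;python3 - <<'E'
from h import *
for n in('wrist','side','scene'):
    c=load(n+'12.npz');P=pts(c,c['d']);H=cv2.cvtColor(c['p'],cv2.COLOR_RGB2HSV);ne=np.hypot(P[...,0]-.58,P[...,1]+.02)
    br=(ne<.03)&(H[...,0]>12)&(H[...,0]<30)&(H[...,1]>60);print(n,br.sum(),np.percentile(P[br][:,2],[5,50,75,95]))
c=load('wrist12.npz')
import cv2
a=cv2.imread('pics/side12.png')[170:260,200:310];b=cv2.imread('pics/scene12.png')[170:260,180:290]
cv2.imwrite('pics/c12.png',np.hstack([cv2.resize(a,None,fx=3.5,fy=3.5),cv2.resize(b,None,fx=3.5,fy=3.5)]))
E
```

```text
12.0 [ 0.5805 -0.0195  0.1469] [0.707 0.707 0.    0.   ] [-0.6  0.2 -1. ] 0.0514
wrist 429 [0.05946025 0.07306823 0.07869155 0.08083476]
side 127 [0.06324562 0.07867845 0.08057846 0.08171444]
scene 110 [0.0607993  0.07602927 0.07808353 0.08063264]
```

View pics/c12.png

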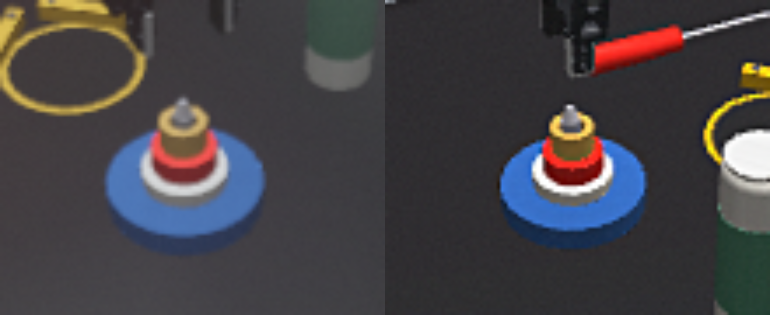

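The stack is complete: widest, red, brass, with the top at z≈0.0805 in all views. For the push I go behind the foot (−y side), jaws half open as a two-point pusher, heading 94.4°, tool leaned back 10°.

Call:
move_arm:
  moves:
    - [[5,0,2.2],[0.002,-0.03,0],50]
    - [[5,0,2.2],[0.002,-0.03,0],50]
    - [[0,0,0],[0.0025,-0.035,0],50]
    - [[0,0,0],[0,-0.003,-0.04],50]
    - [[0,0,0],[0,0,-0.04],50]
    - [[0,0,0],[0,0,-0.035],50]
    - [[0,0,0],[0,0,-0.02],50]
    - [[0,0,0],[0,0,-0.005],50]
    - [[0,0,0],[0,0,0],50]
    - [[0,0,0],[0,0,0],50]

```text
clock: 13.0
tcp_pos: [0.5876, -0.1176, 0.0078]
eef_rot: [0.677, 0.731, 0.062, -0.061]
force: [0.8, 0.4, 0.3]
width: 0.0427
```

```bash
python3 snap.py 13 wrist side
```

```text
13.1 [ 0.5878 -0.1177  0.0081] [ 0.677  0.731  0.062 -0.061] [-0.  -0.5 -0.6] 0.0426
```

View pics/side13.png

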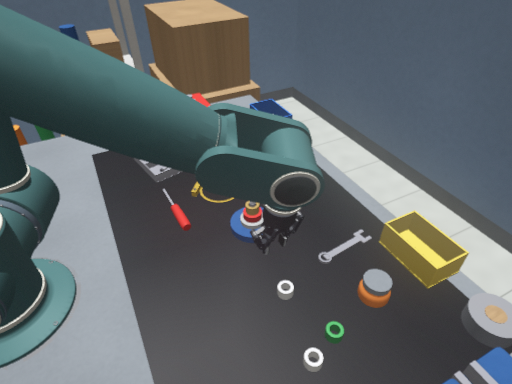

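View pics/wrist13.png

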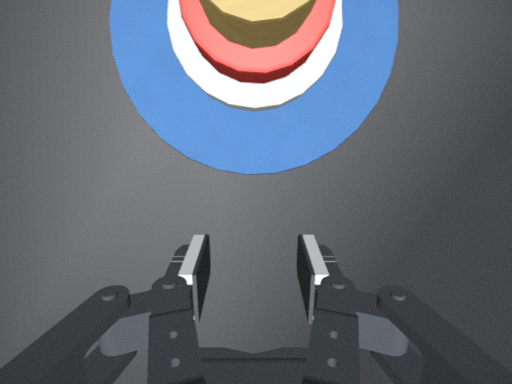

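Wrist view: the foot (centre column about 253) is squarely ahead of the two fingers (columns 195 and 312). Pushing slowly.

Call:
move_arm:
  moves:
    - [[0,0,0],[-0.001,0.012,-0.0015],50]
    - [[0,0,0],[-0.0006,0.008,-0.0015],50]
    - [[0,0,0],[-0.0005,0.006,0],50]
    - [[0,0,0],[-0.0005,0.006,0],50]
    - [[0,0,0],[-0.0005,0.006,0],50]
    - [[0,0,0],[-0.0005,0.006,0],50]
    - [[0,0,0],[-0.0005,0.006,0],50]
    - [[0,0,0],[-0.0005,0.006,0],50]
    - [[0,0,0],[-0.0005,0.006,0],50]
    - [[0,0,0],[-0.0005,0.006,0],50]

```text
clock: 14.1
tcp_pos: [0.5815, -0.0491, 0.0037]
eef_rot: [0.677, 0.731, 0.062, -0.062]
force: [0.3, -4.4, 1.5]
width: 0.0426
```

```bash
python3 snap.py 14 wrist
```

```text
14.15 [ 0.5814 -0.0483  0.0037] [ 0.677  0.731  0.062 -0.062] [ 1.2 -0.7 -0.2] 0.0429
```

View pics/wrist14.png

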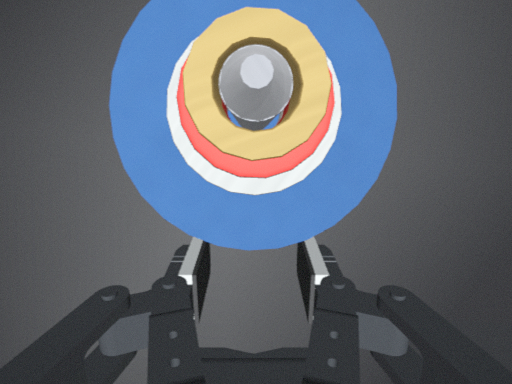

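Wrist view: both fingers touch the foot, the stack is upright, push force about 4 N. Continuing.

Call:
move_arm:
  moves:
    - [[0,0,0],[-0.0006,0.0075,0],50]
    - [[0,0,0],[-0.0006,0.0075,0],50]
    - [[0,0,0],[-0.0006,0.0075,0],50]
    - [[0,0,0],[-0.0006,0.0075,0],50]
    - [[0,0,0],[-0.0006,0.0075,0],50]
    - [[0,0,0],[-0.0006,0.0075,0],50]
    - [[0,0,0],[-0.0006,0.0075,0],50]
    - [[0,0,0],[-0.0006,0.0075,0],50]
    - [[0,0,0],[-0.0006,0.0075,0],50]
    - [[0,0,0],[-0.0006,0.0075,0],50]

```text
clock: 15.15
tcp_pos: [0.5754, 0.0261, 0.0037]
eef_rot: [0.677, 0.731, 0.062, -0.062]
force: [0.7, -5.1, 0.4]
width: 0.043
```

Call:
move_arm:
  moves:
    - [[0,0,0],[-0.0005,0.006,0],50]
    - [[0,0,0],[-0.0005,0.006,0],50]
    - [[0,0,0],[-0.0005,0.006,0],50]
    - [[0,0,0],[-0.0005,0.006,0],50]
    - [[0,0,0],[-0.0005,0.006,0],50]
    - [[0,0,0],[-0.0005,0.006,0],50]
    - [[0,0,0],[-0.0005,0.006,0],50]
    - [[0,0,0],[-0.0005,0.006,0],50]
    - [[0,0,0],[-0.0005,0.006,0],50]
    - [[0,0,0],[0,0,0],50]

```text
clock: 16.15
tcp_pos: [0.5708, 0.0804, 0.0036]
eef_rot: [0.677, 0.731, 0.062, -0.062]
force: [0.2, -2.3, 1.3]
width: 0.0431
```

```bash
python3 snap.py 15 wrist side scene
```

```text
16.3 [0.5708 0.0798 0.0036] [ 0.677  0.731  0.062 -0.062] [0.4 0.1 0.7] 0.0424
```

View pics/wrist15.png

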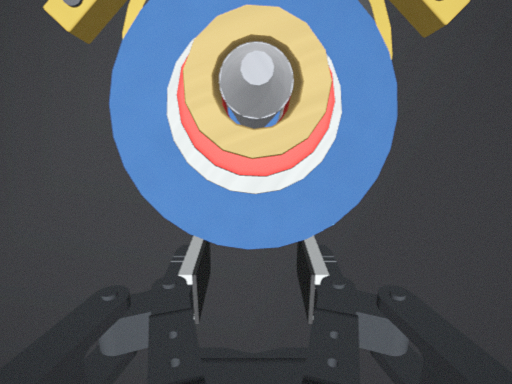

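View pics/scene15.png

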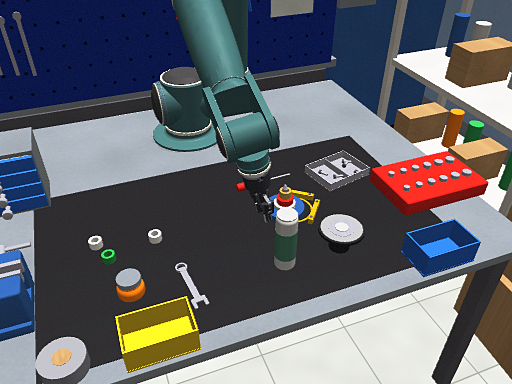

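Wrist view: the foot is heading evenly between the bars (bar tips at (85,15) and (430,15)). Measuring what is left.

```bash
cat > foot.py <<'E'
import sys
from h import *
from scipy.optimize import least_squares
x,y=map(float,sys.argv[2:4])
for n in("wrist","side","scene"):
    try:c=load(n+sys.argv[1]+'.npz')
    except Exception: continue
    P=pts(c,c['d']);p=c['p'].astype(int);ne=np.hypot(P[...,0]-x,P[...,1]-y)
    m=(ne<.08)&(p[...,2]>p[...,0]+50)&(abs(P[...,2]-.022)<.004)
    if m.sum()<30: print(n,'few');continue
    h=cv2.convexHull((P[m][:,:2]*1e4).astype(np.float32))[:,0]/1e4
    s=least_squares(lambda q:np.hypot(*(h-q).T)-.06,h.mean(0),loss='soft_l1',f_scale=.0007);print(n,m.sum(),'foot',(s.x*1000).round(1),abs(s.fun).mean().round(4))
    t=(ne<.04)&(P[...,2]>.077)&(P[...,2]<.084); print('  brass top',(P[t].mean(0)*1000).round(1),t.sum(), 'max z',P[ne<.03][:,2].max().round(4))
E
python3 foot.py 15 .567 .147; python3 foot.py 14 .577 .018
```

```text
wrist 34206 foot [565.  145.4] 0.0009
  brass top [565.2 146.4  80.9] 12156 max z 0.159
side 218 foot [566.3 143.5] 0.0018
  brass top [555.2 145.5  79.9] 25 max z 0.0972
scene 171 foot [568.4 146.4] 0.0022
  brass top [571.7 145.   79.4] 50 max z 0.099
wrist 34646 foot [575.7  15.3] 0.0005
  brass top [575.8  16.5  80.9] 12107 max z 0.159
```

Call:
move_arm:
  moves:
    - [[0,0,0],[-0.0003,0.005,0],50]
    - [[0,0,0],[-0.0003,0.005,0],50]
    - [[0,0,0],[-0.0003,0.005,0],50]
    - [[0,0,0],[-0.0003,0.005,0],50]
    - [[0,0,0],[0,0.003,0],50]
    - [[0,0,0],[0,0.002,0],50]
    - [[0,0,0],[0,0,0],50]

```text
clock: 17.0
tcp_pos: [0.5698, 0.1049, 0.0037]
eef_rot: [0.677, 0.731, 0.062, -0.062]
force: [0.7, -0.7, -0.1]
width: 0.0426
```

Call:
move_arm:
  moves:
    - [[0,0,0],[0,0.0015,0],50]
    - [[0,0,0],[0,0.0015,0],50]
    - [[0,0,0],[0,0,0],50]

```text
clock: 17.3
tcp_pos: [0.5703, 0.1067, 0.0037]
eef_rot: [0.677, 0.731, 0.061, -0.061]
force: [3.7, -9.9, -2.5]
width: 0.0424
```

```bash
python3 snap.py 16 wrist side scene; python3 foot.py 16 .565 .172
```

```text
17.45 [0.5703 0.1067 0.0037] [ 0.677  0.731  0.062 -0.061] [ 3.8 -9.8 -1.6] 0.0427
wrist 34900 foot [563.8 170.9] 0.0007
  brass top [564.2 171.9  80.9] 12094 max z 0.1589
side 217 foot [564.9 170.3] 0.0019
  brass top [553.8 169.4  79.8] 22 max z 0.0903
scene 198 foot [564.6 177.9] 0.005
  brass top [570.5 171.8  79.4] 46 max z 0.098
```

View pics/wrist16.png

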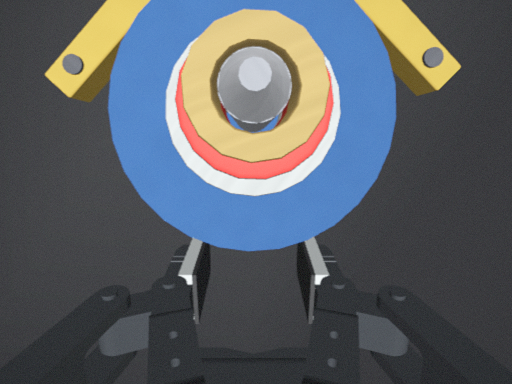

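Contact: the force holds at 10 N, and in the wrist view the foot sits between both bars. One more small push to seat it.

Call:
move_arm:
  moves:
    - [[0,0,0],[0,0.001,0],50]
    - [[0,0,0],[0,0.001,0],50]
    - [[0,0,0],[0,0,0],50]

```text
clock: 17.75
tcp_pos: [0.5709, 0.1075, 0.0038]
eef_rot: [0.677, 0.731, 0.061, -0.059]
force: [7.3, -21.5, -3.8]
width: 0.0428
```

Firm against the stop: the reaction points back between the two bar normals. Backing off, then up.

Call:
move_arm:
  moves:
    - [[0,0,0],[0,-0.003,0],50]
    - [[0,0,0],[0.0005,-0.01,0],50]
    - [[0,0,0],[0.002,-0.03,0],50]
    - [[0,0,0],[0.002,-0.04,0],50]
    - [[0,0,0],[0,-0.04,0.02],50]
    - [[0,0,0],[0,-0.02,0.04],50]
    - [[0,0,0],[0,0,0.05],50]
    - [[0,0,0],[0,0,0.05],50]
    - [[0,0,0],[0,0,0.03],50]
    - [[0,0,0],[0,0,0],50]

```text
clock: 18.75
tcp_pos: [0.5757, -0.034, 0.1991]
eef_rot: [0.677, 0.731, 0.064, -0.059]
force: [0.1, 0.8, -0.8]
width: 0.0426
```

```bash
python3 snap.py 17 wrist side scene; python3 foot.py 17 .565 .172
python3 - <<'E'
import cv2,numpy as np
a=cv2.imread('pics/side17.png')[130:230,160:300];b=cv2.imread('pics/scene17.png')[160:260,230:370]
cv2.imwrite('pics/c17.png',np.hstack([cv2.resize(a,(400,286)),cv2.resize(b,(400,286))]))
E
```

```text
18.9 [ 0.574  -0.0336  0.1927] [ 0.677  0.731  0.061 -0.062] [ 0.3  0.3 -1.2] 0.0426
wrist 3476 foot [564.3 171.6] 0.001
  brass top [nan nan nan] 0 max z 0.0394
side 422 foot [564.2 170.4] 0.0008
  brass top [563.7 165.5  80.1] 55 max z 0.0987
scene 299 foot [566.3 174.4] 0.005
  brass top [571.1 169.8  79.5] 45 max z 0.0983foot.py:13: RuntimeWarning: Mean of empty slice.
  t=(ne<.04)&(P[...,2]>.077)&(P[...,2]<.084); print('  brass top',(P[t].mean(0)*1000).round(1),t.sum(), 'max z',P[ne<.03][:,2].max().round(4))
  ret = um.true_divide(
```

View pics/c17.png

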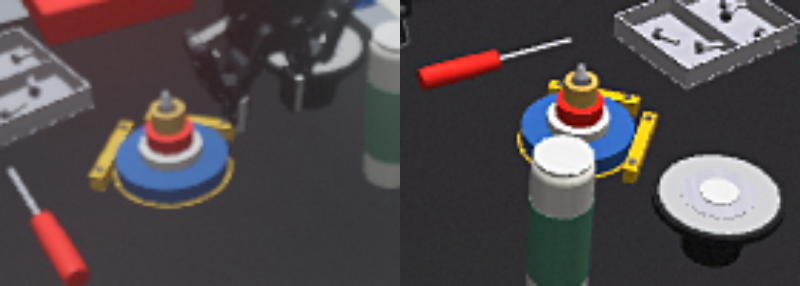

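View pics/wrist17.png

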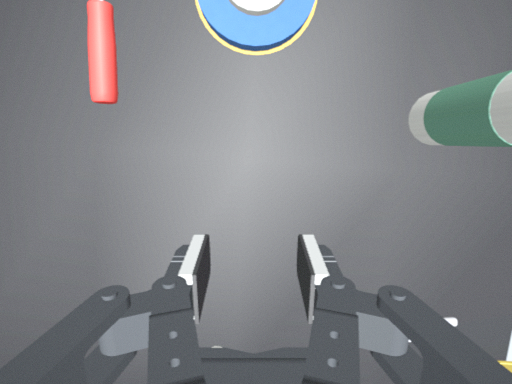

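The foot reads 1–3 mm short of my earlier nest estimate. A check in the same pictures: painted circle vs foot, and bar faces vs foot.

Run:
```python
from h import *
from scipy.optimize import least_squares
for n,k in(("wrist",17),("wrist",16),("side",17),("scene",17)):
    c=load(f'{n}{k}.npz');P=pts(c,c['d']);H=cv2.cvtColor(c['p'],cv2.COLOR_RGB2HSV)
    ne=np.hypot(P[...,0]-.565,P[...,1]-.173)
    y=(H[...,0]>18)&(H[...,0]<35)&(H[...,1]>110)&(H[...,2]>70)&(ne<.14)
    lo=P[y&(abs(P[...,2])<.005)&(ne<.068)&(ne>.05)][:,:2]
    if len(lo)>20:
        s=least_squares(lambda q:np.hypot(*(lo-q).T)-.060,[.565,.173],loss='soft_l1',f_scale=.0007);print(n,k,'nest by circle',(s.x*1000).round(1),len(lo))
    hi=P[y&(P[...,2]>.014)&(P[...,2]<.023)]
    f=np.array([.5643,.171])
    for a in(50.2,140.2):
        d=np.array([-np.sin(np.radians(a)),np.cos(np.radians(a))])
        if a>90:d=-d
        q=(hi[:,:2]-f)@d; q2=(hi[:,:2]-f)@np.array([-d[1],d[0]])
        sel=(q>.045)&(abs(q2)<.05)
        if sel.sum()>10: print(n,k,a,d.round(2),'inner face dist from (.5643,.171)',np.percentile(q[sel],[2,5,50,95]).round(4),sel.sum())
```

```text
wrist 16 50.2 [-0.77  0.64] inner face dist from (.5643,.171) [0.0595 0.0597 0.0653 0.0726] 3897
wrist 16 140.2 [0.64 0.77] inner face dist from (.5643,.171) [0.0605 0.0607 0.0656 0.0736] 3845
side 17 nest by circle [564.1 169.1] 70
side 17 50.2 [-0.77  0.64] inner face dist from (.5643,.171) [0.0585 0.0589 0.0652 0.0723] 79
side 17 140.2 [0.64 0.77] inner face dist from (.5643,.171) [0.0594 0.0602 0.0659 0.074 ] 36
scene 17 nest by circle [567.7 172.1] 32
scene 17 50.2 [-0.77  0.64] inner face dist from (.5643,.171) [0.0576 0.058  0.0654 0.0712] 36
scene 17 140.2 [0.64 0.77] inner face dist from (.5643,.171) [0.0637 0.0641 0.071  0.077 ] 90
```

Both bar faces lie about 60 mm from the foot's centre (wrist view: 59.6 and 60.6 mm), so the foot is home. The robot is clear, so I'm handing in.

```bash
python3 -c "
from station import bot,readout
print(bot.sign_off(),readout.sense()['clock'])"
```

```text
the job is handed in; nothing more can be done
the job is handed in; nothing more can be done
```

The red bush and then the brass bush are threaded on the spindle. I pushed the loaded stand along the bench, on its foot, into the V-stop and handed the job in at about 19 s. No verdict was reported.

**Stack:** The order from the foot up is widest, red, brass. The red top was at z about 0.056 m and the brass top at about 0.080 m, which are the seated heights. Both bushes looked centred on the axis.

**V-stop:** In the wrist view during the push, the bars' inner faces lay 59.6 and 60.6 mm from the foot's centre, against 60 mm nominal. The last push met a firm reaction of about 22 N. After I backed off, the side camera put the foot at about (0.564, 0.170), and its picture showed the stack upright.

**Checks that disagreed:**
- My first estimate of the nest centre, from the painted circle, was (0.566, 0.174), about 3 mm from the final foot position. The wrist view of the bars and a later side-camera fit of the circle do not show that gap.
- The scene camera put one bar about 64 mm from the foot. The spray can partly hides the foot in that camera, and it read 2 to 4 mm off the others throughout.

**Bystanders:** I did not measure these afterwards. In the pictures I saw nothing moved, and the green and white look-alikes were left alone.

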